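# Pile the rollers for the coating oven

## Task

Finish the roller pyramid in the steel cradle: saddle the two thick rollers from the plywood rack into the two gaps on top of the three rollers already lying there, then lay the slim roller in the gap on top of those two. All rollers lie the same way with their ends roughly flush, the bottom row stays in its places, and every roller is set down rather than dropped. Leave the bracket and the jar where they are.

Things in the scene. Friction and masses are not known exactly. Their poses are not given: they have to be found in the camera images.
- cradle: Fixed dark steel cradle, left or right of the rack: floor 44 mm deep (x), 164 mm wide (y), 6 mm thick, with 6 mm ridges making three lying places at y = -48, 0, +48 mm; rollers lie along its x and overhang the floor 6 mm at both ends, where there are no walls. At each y end an upright cheek 40 mm high, 64 mm deep (x), 4 mm thick. Origin at the centre of the underside, z up.
- rack: Fixed low plywood rack without cheeks, 44 mm deep (x) by 180 mm wide (y), same 6 mm floor and 6 mm ridges, three lying places at y = -56, 0 and +56 mm; rollers lie along its x axis. Origin at the centre of the underside, z up. Holds the two loose thick rollers and the slim one, in any order.
- base0: Thick capped steel-tube roller, 44 mm diameter, 56 mm long, about 0.3 kg, already lying in the cradle's place at y = -48 mm; origin on its curved surface (it turns as the roller rolls: use the _mid point); its x axis runs along the roller's own axis.
- base0_mid (a point): Centre of that bottom-row roller (28 mm above the table).
- base1: Thick capped steel-tube roller, 44 mm diameter, 56 mm long, about 0.3 kg, already lying in the cradle's place at y = +0 mm; origin on its curved surface (it turns as the roller rolls: use the _mid point); its x axis runs along the roller's own axis.
- base1_mid (a point): Centre of that bottom-row roller (28 mm above the table).
- base2: Thick capped steel-tube roller, 44 mm diameter, 56 mm long, about 0.3 kg, already lying in the cradle's place at y = +48 mm; origin on its curved surface (it turns as the roller rolls: use the _mid point); its x axis runs along the roller's own axis.
- base2_mid (a point): Centre of that bottom-row roller (28 mm above the table).
- thick_a: Loose thick capped steel-tube roller, solid to the touch, 44 mm diameter, 56 mm long with flat black end caps, 0.2 to 0.4 kg, lying in the rack; origin on its curved surface (it turns as the roller rolls: use the _mid point); its x axis runs along the roller's own axis.
- thick_a_mid (a point): Centre of that roller (28 mm above the table at the start; 65 mm when saddled on the bottom row).
- thick_b: Loose thick capped steel-tube roller, solid to the touch, 44 mm diameter, 56 mm long with flat black end caps, 0.2 to 0.4 kg, lying in the rack; origin on its curved surface (it turns as the roller rolls: use the _mid point); its x axis runs along the roller's own axis.
- thick_b_mid (a point): Centre of that roller (28 mm above the table at the start; 65 mm when saddled on the bottom row).
- slim: The slim capped steel-tube roller, 32 mm diameter, 56 mm long with flat black end caps, 0.14 to 0.28 kg, lying in the rack; origin on its curved surface (it turns as the roller rolls: use the _mid point); its x axis runs along the roller's own axis.
- slim_mid (a point): Centre of the slim roller (22 mm above the table at the start; about 94 mm when it lies on top of the finished pile).
- bracket: Bystander: loose bent sheet steel bracket, 50 x 40 mm, 33 mm high, standing between the cradle and the rack; origin under its centre.
- plug_jar: Bystander: loose small clear jar with a white lid, 56 mm diameter, 70 mm high, standing between the cradle and the rack, beyond the bracket; origin under its centre.

How it is judged (in metres and radians):
On the way, in this order (a step that is already met when the one before it is completed fails the run):
1. both thick rollers lie saddled in the two gaps of the bottom row (((x of thick_a_mid in the frame of cradle between -0.014 and 0.014 m and y of thick_a_mid in the frame of cradle between -0.03 and -0.018 m and z of thick_a_mid in the frame of cradle between 0.0589 and 0.0709 m and angle between the x axis of each of thick_a, thick_b and the x axis of cradle, either way round below 0.2 rad and x of thick_b_mid in the frame of cradle between -0.014 and 0.014 m and y of thick_b_mid in the frame of cradle between 0.018 and 0.03 m and z of thick_b_mid in the frame of cradle between 0.0589 and 0.0709 m) or (x of thick_a_mid in the frame of cradle between -0.014 and 0.014 m and y of thick_a_mid in the frame of cradle between 0.018 and 0.03 m and z of thick_a_mid in the frame of cradle between 0.0589 and 0.0709 m and angle between the x axis of each of thick_a, thick_b and the x axis of cradle, either way round below 0.2 rad and x of thick_b_mid in the frame of cradle between -0.014 and 0.014 m and y of thick_b_mid in the frame of cradle between -0.03 and -0.018 m and z of thick_b_mid in the frame of cradle between 0.0589 and 0.0709 m))), for 0.2 s.
2. the slim roller lies in the gap on top of them (x of slim_mid in the frame of cradle between -0.014 and 0.014 m and y of slim_mid in the frame of cradle between -0.006 and 0.006 m and z of slim_mid in the frame of cradle between 0.0883 and 0.1003 m and angle between the x axis of slim and the x axis of cradle, either way round below 0.2 rad), for 0.2 s.
At the end, for the whole second after the job is handed in: In the cradle: thick rollers at y = -24 and +24 mm, 65 mm up; slim one at y = 0, 94 mm up; bottom three in their places (y and height within 6 mm; x within 14 mm of centre, bottom row 12 mm); all axes within 0.2 rad of the cradle's x; all at rest (all of step 2 and ((x of thick_a_mid in the frame of cradle between -0.014 and 0.014 m and y of thick_a_mid in the frame of cradle between -0.03 and -0.018 m and z of thick_a_mid in the frame of cradle between 0.0589 and 0.0709 m and angle between the x axis of each of thick_a, thick_b and the x axis of cradle, either way round below 0.2 rad and x of thick_b_mid in the frame of cradle between -0.014 and 0.014 m and y of thick_b_mid in the frame of cradle between 0.018 and 0.03 m and z of thick_b_mid in the frame of cradle between 0.0589 and 0.0709 m) or (x of thick_a_mid in the frame of cradle between -0.014 and 0.014 m and y of thick_a_mid in the frame of cradle between 0.018 and 0.03 m and z of thick_a_mid in the frame of cradle between 0.0589 and 0.0709 m and angle between the x axis of each of thick_a, thick_b and the x axis of cradle, either way round below 0.2 rad and x of thick_b_mid in the frame of cradle between -0.014 and 0.014 m and y of thick_b_mid in the frame of cradle between -0.03 and -0.018 m and z of thick_b_mid in the frame of cradle between 0.0589 and 0.0709 m)) and x of base0_mid in the frame of cradle between -0.012 and 0.012 m and y of base0_mid in the frame of cradle between -0.054 and -0.042 m and z of base0_mid in the frame of cradle between 0.022 and 0.034 m and angle between the x axis of each of base0, base1, base2 and the x axis of cradle, either way round below 0.2 rad and x of base1_mid in the frame of cradle between -0.012 and 0.012 m and y of base1_mid in the frame of cradle between -0.006 and 0.006 m and z of base1_mid in the frame of cradle between 0.022 and 0.034 m and x of base2_mid in the frame of cradle between -0.012 and 0.012 m and y of base2_mid in the frame of cradle between 0.042 and 0.054 m and z of base2_mid in the frame of cradle between 0.022 and 0.034 m and linear speed of each of base0, base1, base2, thick_a, thick_b, slim below 0.02 m/s); the robot touches nothing.
It fails at once if a loose roller is dropped or thrown (moves faster than 0.6 m/s with no finger on it) ((linear speed of thick_a above 0.6 m/s and contact force between the fingers and thick_a below 0.05 N) or (linear speed of thick_b above 0.6 m/s and contact force between the fingers and thick_b below 0.05 N) or (linear speed of slim above 0.6 m/s and contact force between the fingers and slim below 0.05 N)).
It fails at once if the bracket is pushed more than 30 mm (distance of bracket from where it was at the start of the episode above 0.03 m).
It fails at once if the jar is pushed more than 30 mm (distance of plug_jar from where it was at the start of the episode above 0.03 m).
It also fails if it takes over 72 s, if anything falls off the work surface, if the arm or the gripper's body presses on something with over 40 N, if the wrist force passes 120 N, or if a joint passes its speed limit or range.

## Robot

A 7-joint arm with a two-finger parallel gripper is mounted at the origin on the work surface. World frame = base frame: x ahead of the robot, y to its left, z up, the work surface at z = 0. Lengths are in mm, angles in rad, forces in N, time in s.
With the tool pointing down it reaches from about 400 to 875 mm from the base axis. Payload 4.4 kg.
Tool frame: the origin (TCP) lies at the very end of the fingers, on their centre line; the grasp point (between the pads) lies behind it (ctrl.hold_point_z is the z of the grasp point in the tool frame, in mm); z points along the fingers, y is the direction in which the jaws open and shut (so a half turn about z gives the same grasp; the last joint's range is limited). The gripper opens to 85 mm and grips with 20 to 120 N. Pads are 22 mm wide; open, the fingers measure 114 mm over their backs; the gripper's body (76 mm by 85 mm) begins 54 mm behind the grasp point. The pads swing forward as they close: fully open they stand 13 mm farther back than shut.
Start: joints at [-0.066, 0.628, 0.038, 1.517, -0.027, 0.996, -0.02], TCP at [650.014, 0.027, 231.313] pointing down, gripper open.
Joint ranges: [-3.06, 3.06], [-0.37, 2.12], [-1.25, 1.32], [0.18, 2.47], [-1.1, 4.24], [0.23, 1.98], [-2.94, 2.94]. Speed limits (rad/s): [2.57, 2.57, 3.14, 3.14, 3.14, 3.14, 3.14].

## Interface

Orientations are given as [roll, pitch, yaw] about the fixed x, y, z axes, in that order (R = Rz(yaw) Ry(pitch) Rx(roll)).
In Python, from cell import ctrl, vision gives the robot as it stands.
- The arm moves only by the shell command python3 -m crank 'ROWS' [OPENING]. ROWS is JSON, a list of rows, each an object of numbers: "x", "y", "z": the shift along the tool's x, y, z in cm; "spin": the turn about the tool's z in rad. A call has 1 to 5 rows; each row shifts and turns the commanded pose from where the row before left it, along the tool's axes as they then stand; what a row does not reach is not made up. A row lasts 1/10 s, in which the tool goes at most 50 mm and 8.59 degrees, less where a joint would pass 70% of its speed; a pose out of reach is approached as far as the arm can. A call is refused whole if a number of a shift passes 5 or a number of a turn 0.15, either way. A call with a gripper value outside its range is refused whole. OPENING is the opening in per cent of the stroke, from 0 (shut) to 100 (fully open), set as the call begins (- or left out, the last holds). The fingers move at their own pace and stop on an object; the grip force is fixed at half the most. Time passes only in rows, so rows that do not move let the fingers close. It gives the time, the measured TCP pose, the force and the opening at its end, in the units of the state.
- ctrl.read_state(): the state, without advancing time (a new reading comes with each control period).
- vision.get_image(name): name is "scene" or "side" or "wrist"; returns the picture (400x640x3 uint8, blue, green, red); there is no depth.
- vision.calibration(name): a dict with "vfov" (degrees; the focal length in pixels is half the picture's height over the tangent of half this angle, whatever the lens; pixels are square), "cx", "cy" (the principal point, pixels), "eye" and "rotation" of the camera in the world. Camera axes: x right, y up, looking along -z (the intrinsics and any distortion apply to the point x, -y, -z); pixel columns grow to the right and rows downward; lengths in mm; the calibration is good to about 2 mm. A picture is of the moment at which its call begins: read the wrist's pose just before it. calibration takes no time and is no camera call; for the wrist camera it gives the pose at the moment of the call.
- ctrl.finish_job(): hands the job in, once; it reports no verdict.
Trained networks look in the newest picture that a camera, given by its name, has taken for a name from the list of things; names that differ only in an ending like _2 or _b are one class to them, and where a whole thing is asked for, a point or a joint stands for the part that bears it (a point fixed in the world has none). Each returns a list of dicts, best first, with "score" (0 to 1); they miss things now and then, are a little off and sometimes report something else, mostly with a low value. They report only what shows in the picture. A call takes as long as a camera call.
- vision.boxes_of(name, camera): "extent" ([left, top, right, bottom] in pixels, round what is visible of it).
- vision.regions_of(name, camera): "mask" (400x640 bool, what is visible of it) and "extent" ([left, top, right, bottom] in pixels, round what is visible of it).
- vision.place_of(name, camera): "point" ([column, row] in pixels: a listed point, or the origin of a listed thing).
The state is a dict: "clock": time; "qpos": joint angles; "qd": joint speeds; "tau": joint torques, N m; "eef_pos": TCP position; "tool_rot": TCP orientation; "force": force on the tool from outside, world axes, zero at the start; "torque": the same for the moment, N m; "width": finger opening in mm.
Only numpy, scipy, OpenCV 4.12 (cv2) and the standard library are available. Lean on these libraries where they do the work, as an engineer would, in place of code of your own. Each camera call takes 0.05 s, during which the arm holds its last target.

## Working session

There is one attempt and no reset: what is moved stays moved. The work goes in short steps, Python scripts to look and compute and a shell command to move; the robot and the scene stay as the last step left them, time stands still between calls to the robot, and variables do not carry over. Pictures are saved under pics/ and viewed, and the job is handed in when it is done.

```bash
ls; mkdir -p pics; python3 - <<'E'
from cell import ctrl, vision
import cv2
s=ctrl.read_state(); print(s['clock'],s['eef_pos'],s['tool_rot'],s['width'],ctrl.hold_point_z)
for n in ['scene','side','wrist']:
    im=vision.get_image(n); cv2.imwrite(f'pics/{n}0.png',im)
    print(n,vision.calibration(n))
E
```

```text
pics
0.0 [6.49356420e+02 1.04862802e-02 2.30363583e+02] [-3.13961600e+00  5.62776482e-05  1.57081683e+00] 85.31099544634746 -18.700000000000003
scene {'vfov': 48.72599089643602, 'cx': 323.3525808555026, 'cy': 199.202890829259, 'eye': array([1237.19351821,   72.13743138,  654.21762201]), 'rotation': array([0.87741463, 0.01685849, 1.66249541])}
side {'vfov': 52.37991465358767, 'cx': 322.4931886356064, 'cy': 199.49741404061808, 'eye': array([423.99261906, 690.07632845, 503.08848452]), 'rotation': array([ 0.99450118,  0.00473466, -2.97403455])}
wrist {'vfov': 69.76611087326408, 'cx': 320.334983287522, 'cy': 199.8843436834254, 'eye': array([648.64931692,  69.73720118, 373.05524017]), 'rotation': array([-0.2787315 ,  0.0013813 , -0.00054519])}
```

View pics/scene0.png

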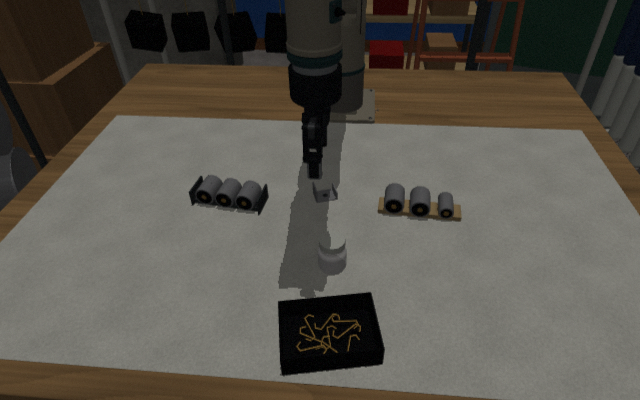

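View pics/side0.png

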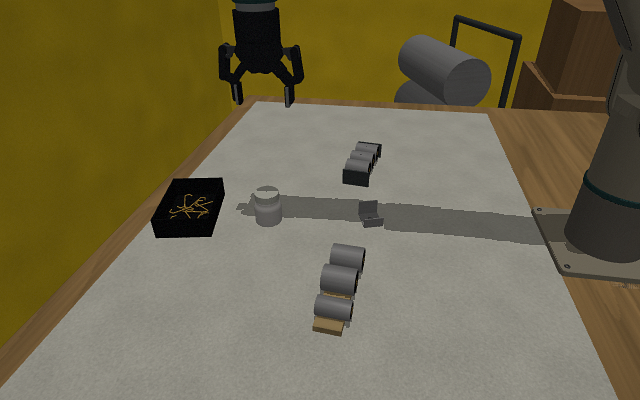

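View pics/wrist0.png

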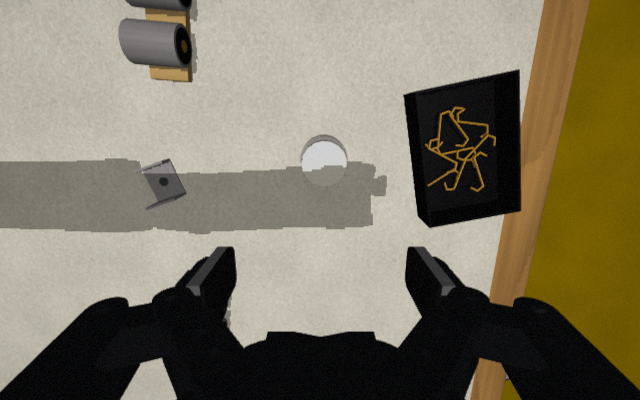

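```bash
cat > h.py <<'E'
import numpy as np, cv2
from scipy.spatial.transform import Rotation as Ro
from cell import ctrl, vision
def cam(n):
    c=vision.calibration(n); f=200/np.tan(np.radians(c['vfov']/2))
    return dict(f=f,cx=c['cx'],cy=c['cy'],R=Ro.from_euler('xyz',c['rotation']).as_matrix(),e=np.array(c['eye']))
def ray(c,p):
    d=np.array([(p[0]-c['cx'])/c['f'],-(p[1]-c['cy'])/c['f'],-1.]); d=c['R']@d
    return d/np.linalg.norm(d)
def proj(c,P):
    q=c['R'].T@(np.array(P)-c['e']); return [c['cx']-c['f']*q[0]/q[2],c['cy']+c['f']*q[1]/q[2]]
def atz(c,p,z):
    d=ray(c,p); return c['e']+d*(z-c['e'][2])/d[2]
def tri(cs,ps):
    A=np.zeros((3,3));b=np.zeros(3);M=[]
    for c,p in zip(cs,ps):
        d=ray(c,p);m=np.eye(3)-np.outer(d,d);A+=m;b+=m@c['e'];M.append((m,c['e']))
    x=np.linalg.solve(A,b); return x,[float(np.linalg.norm(m@(x-e))) for m,e in M]
E
python3 - <<'E'
from h import *
import time
np.set_printoptions(precision=1,suppress=True)
cs={n:cam(n) for n in ['scene','side']}
for n in cs: vision.get_image(n)
names=['cradle','rack','base0_mid','base1_mid','thick_a_mid','slim_mid','bracket','plug_jar']
for nm in names:
    for n in cs:
        r=vision.place_of(nm,n)
        for q in r[:5]:
            z=28 if 'base' in nm or 'thick' in nm else 22 if 'slim' in nm else 0
            print(nm,n,round(q['score'],2),np.array(q['point']),atz(cs[n],q['point'],z))
print(ctrl.read_state()['clock'])
E
```

```text
cradle scene 0.57 [229.4 200.7] [ 475.2 -228.1    0. ]
cradle side 0.96 [360.1 171.4] [ 483.  -217.1    0. ]
cradle side 0.32 [270.7 220.3] [649.8  23.9  -0. ]
rack scene 0.77 [418.2 208.8] [472.6 204.7   0. ]
rack side 0.75 [333.4 305.6] [485.4 235.3   0. ]
rack side 0.63 [339.6 292.1] [479.4 204.2   0. ]
base0_mid scene 0.72 [209.2 188.2] [ 467.  -273.4   28. ]
base0_mid side 0.54 [368.3 151.2] [ 468.4 -278.5   28. ]
base0_mid side 0.53 [270.1 220.5] [638.2  61.8  28. ]
base1_mid scene 0.57 [224.7 191.8] [ 477.4 -234.1   28. ]
base1_mid side 0.66 [356.1 167.4] [ 491.2 -185.1   28. ]
base1_mid side 0.51 [360.5 159.1] [ 484.5 -230.5   28. ]
thick_a_mid scene 0.84 [422.  200.4] [476.3 209.4  28. ]
thick_a_mid side 0.63 [336.1 277.7] [486.3 200.1  28. ]
slim_mid scene 0.6 [442.3 205.8] [484.4 253.3  22. ]
slim_mid scene 0.24 [212.2 196.5] [ 489. -261.   22.]
slim_mid side 0.69 [331.5 303.7] [486.2 251.9  22. ]
bracket scene 0.63 [322.8 195.2] [439.6 -13.6   0. ]
bracket side 0.62 [371.3 218.9] [441.1 -15.1   0. ]
plug_jar scene 0.57 [335.9 261.8] [645.4  31.6   0. ]
plug_jar scene 0.24 [321.7 195.8] [442.  -15.9   0. ]
plug_jar side 0.59 [269.7 222.7] [649.5  32.5   0. ]
1.05
```

```bash
python3 -m crank '[{"x":2.8,"y":-3.4},{"x":2.8,"y":-3.4},{"x":2.8,"y":-3.4},{"x":2.8,"y":-3.4},{"x":2.8,"y":-3.4}]'; python3 -m crank '[{}]'; python3 - <<'E'
from h import *
np.set_printoptions(precision=1,suppress=True)
print(ctrl.read_state()['eef_pos'],ctrl.read_state()['tool_rot'])
im=vision.get_image('wrist'); cv2.imwrite('pics/w1.png',im)
c=cam('wrist'); np.save('w1.npy',c,allow_pickle=True)
for nm,z in [('thick_a_mid',28),('slim_mid',22),('rack',0)]:
    for q in vision.place_of(nm,'wrist'):
        print(nm,q['score'],np.array(q['point']),atz(c,q['point'],z))
print(ctrl.read_state()['clock'])
E
```

```text
[650.    0.  231.3] [3.1 0.  1.6]
1.25invalid input at $[0]: expected keys x, y, z, spin
invalid input at $[0]: expected keys x, y, z, spin
```

View pics/w1.png

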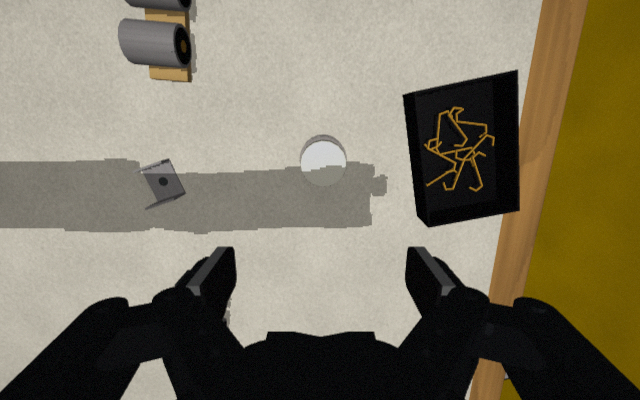

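All four keys are required in each row; resend.

```bash
python3 -m crank '[{"x":2.8,"y":-3.4,"z":0,"spin":0},{"x":2.8,"y":-3.4,"z":0,"spin":0},{"x":2.8,"y":-3.4,"z":0,"spin":0},{"x":2.8,"y":-3.4,"z":0,"spin":0},{"x":2.8,"y":-3.4,"z":0,"spin":0}]'; python3 -m crank '[{"x":0,"y":0,"z":0,"spin":0},{"x":0,"y":0,"z":0,"spin":0}]'; cat > look.py <<'E'
from h import *
import sys
np.set_printoptions(precision=1,suppress=True)
n=sys.argv[1]
s=ctrl.read_state();print(s['clock'],s['eef_pos'],Ro.from_euler('xyz',s['tool_rot']).as_matrix().round(4).tolist())
c=cam('wrist'); im=vision.get_image('wrist'); cv2.imwrite(f'pics/{n}.png',im)
np.save(n+'.npy',c,allow_pickle=True)
for a in sys.argv[2:]:
    nm,z=a.split(':')
    for q in vision.place_of(nm,'wrist'):
        print(nm,round(q['score'],2),np.array(q['point']),atz(c,q['point'],float(z)))
E
python3 look.py w2 thick_a_mid:28 slim_mid:22 rack:0
```

```text
clock: 1.75
eef_pos: [478.7, 141.0, 231.5]
tool_rot: [3.141, -0.0, 1.571]
force: [0.2, 0.3, 0.4]
width: 85.0
clock: 1.95
eef_pos: [479.9, 140.8, 231.8]
tool_rot: [3.141, -0.0, 1.573]
force: [-0.3, -0.6, -0.7]
width: 85.2
1.95 [479.9 140.8 231.8] [[-0.0023, 1.0, 0.0011], [1.0, 0.0023, 0.0003], [0.0003, 0.0011, -1.0]]
thick_a_mid 0.58 [320.1 126.4] [478.6 200.9  28. ]
slim_mid 0.87 [322.   73.1] [480.7 259.3  22. ]
slim_mid 0.37 [437.3 252.9] [637.   35.6  22. ]
```

View pics/w2.png

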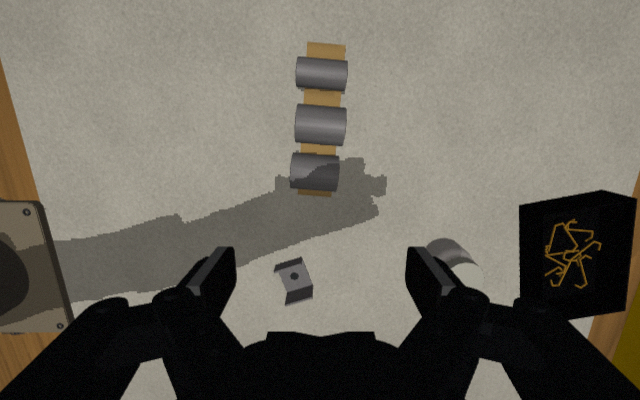

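```bash
python3 - <<'E'
from h import *
np.set_printoptions(precision=1,suppress=True)
c=np.load('w2.npy',allow_pickle=True).item()
im=cv2.imread('pics/w2.png')
cv2.imwrite('pics/w2z.png',cv2.resize(im[30:210,240:400],None,fx=3.3,fy=3.3,interpolation=cv2.INTER_CUBIC))
for p,z in [((315,172),28),((320,126),28),((322,74),22)]: print(atz(c,p,z))
for nm in ['thick_a','slim','rack']:
    for q in vision.regions_of(nm,'wrist'):
        m=q['mask'].astype(np.uint8); ct,_=cv2.findContours(m,cv2.RETR_EXTERNAL,2); 
        k=max(ct,key=cv2.contourArea); r=cv2.minAreaRect(k); print(nm,q['score'],q['extent'],r)
E
```

```text
[472.5 146.9  28. ]
[478.5 201.3  28. ]
[480.7 258.3  22. ]
thick_a 0.85 [287.6, 154.6, 340.7, 192.0] ((314.21173095703125, 171.2470703125), (50.7730827331543, 37.274497985839844), 4.39870548248291)
thick_a 0.76 [299.1, 102.9, 345.9, 147.5] ((320.0414123535156, 124.00346374511719), (51.57124710083008, 39.031375885009766), 4.763641834259033)
slim 0.96 [297.9, 58.2, 346.3, 91.5] ((321.2279052734375, 72.85630798339844), (51.88378143310547, 31.14104461669922), 4.635463714599609)
rack 0.96 [299.2, 42.3, 348.1, 195.5] ((325.6413879394531, 49.80345153808594), (38.61614990234375, 16.27691650390625), 4.763641834259033)
```

View pics/w2z.png

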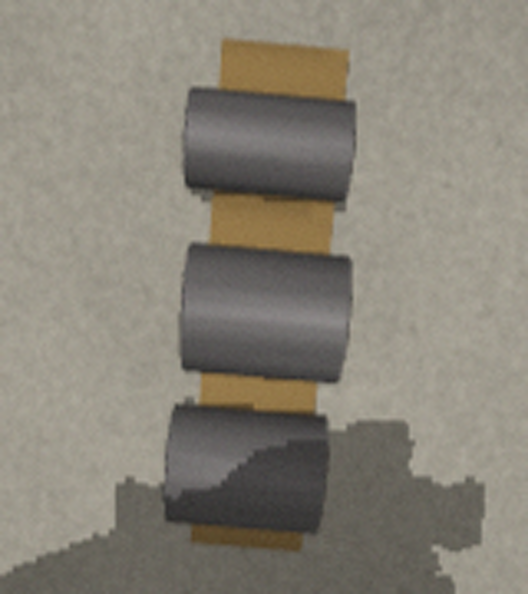

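```bash
python3 -m crank '[{"x":0.2,"y":-0.2,"z":4,"spin":0.075},{"x":0.2,"y":-0.3,"z":4,"spin":0}]'; python3 -m crank '[{"x":0,"y":0,"z":0,"spin":0},{"x":0,"y":0,"z":0,"spin":0}]'; 
python3 look.py w3 thick_a_mid:28 slim_mid:22 rack:0; python3 - <<'E'
from h import *
for nm in ['thick_a','slim']:
    for q in vision.regions_of(nm,'wrist'):
        m=q['mask'].astype(np.uint8); ct,_=cv2.findContours(m,cv2.RETR_EXTERNAL,2); 
        k=max(ct,key=cv2.contourArea); r=cv2.minAreaRect(k); print(nm,q['score'],q['extent'],r)
E
```

```text
clock: 2.5
eef_pos: [477.0, 144.2, 151.3]
tool_rot: [3.137, -0.002, 1.493]
force: [-0.3, -0.8, -0.5]
width: 85.3
clock: 2.7
eef_pos: [475.4, 143.9, 151.4]
tool_rot: [-3.141, 0.001, 1.496]
force: [0.6, -0.5, 0.7]
width: 85.5
2.7 [475.4 143.9 151.4] [[0.0752, 0.9972, -0.001], [0.9972, -0.0752, -0.0005], [-0.0006, -0.001, -1.0]]
thick_a_mid 0.85 [318.1 130.9] [476.5 202.2  28. ]
slim_mid 0.63 [315.9  62.3] [479.1 259.7  22. ]
thick_a 0.83 [288.7, 104.9, 354.4, 158.4] ((320.5, 130.0), (50.0, 67.0), 90.0)
thick_a 0.59 [284.0, 170.6, 350.4, 213.0] ((317.0, 190.5), (45.0, 62.0), 90.0)
slim 0.94 [280.1, 42.2, 353.2, 83.3] ((316.0, 62.5), (41.0, 70.0), 90.0)
```

View pics/w3.png

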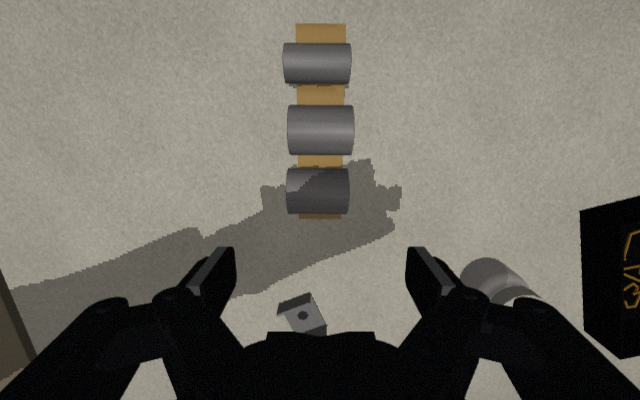

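```bash
python3 - <<'E'
from h import *
np.set_printoptions(precision=1,suppress=True)
a=np.load('w2.npy',allow_pickle=True).item();b=np.load('w3.npy',allow_pickle=True).item()
for nm,p,q,z in [('near',(314.2,171.2),(317.5,190.5),28),('mid',(320,126.4),(320.5,130.5),28),('slim',(321.6,73),(316.5,62.5),22)]:
    x,r=tri([a,b],[p,q]); print(nm,x,r,atz(a,p,z),atz(b,q,z))
# predicted silhouettes for cylinders in b: rows of extremes
yaw=-.075;ax=np.array([np.cos(yaw),np.sin(yaw),0]);ay=np.array([-np.sin(yaw),np.cos(yaw),0])
def ext(c,C,rad):
    pts=[proj(c,np.array(C)+ax*s+ay*rad*np.cos(t)+np.array([0,0,rad*np.sin(t)])) for s in(-28,28) for t in np.linspace(0,6.28,60)]
    pts=np.array(pts);return pts.min(0),pts.max(0)
for C,rad in [((474,147,28),22),((478,203,28),22),((480,259,22),16)]:
    print(C,ext(a,C,rad),ext(b,C,rad))
E
```

```text
near [471.9 150.   40.2] [0.12299303115789827, 0.12299303115794023] [471.5 147.9  28. ] [471.7 147.   28. ]
mid [478.4 198.1 -73.4] [0.09129336503976329, 0.09129336503974736] [478.5 200.9  28. ] [478.7 202.3  28. ]
slim [479.9 258.1  30.8] [0.31938740518925746, 0.31938740518930114] [480.3 259.4  22. ] [479.6 259.5  22. ]
(474, 147, 28) (array([291.4, 151.9]), array([341.2, 191.6])) (array([288. , 167.1]), array([351.8, 213.3]))
(478, 203, 28) (array([293.7, 102.8]), array([345.9, 145.5])) (array([285.6, 104.1]), array([353.5, 154.5]))
(480, 259, 22) (array([295.3,  55.5]), array([347.9,  90.4])) (array([282.3,  42. ]), array([351.3,  83. ]))
```

```bash
python3 - <<'E'
from h import *
np.set_printoptions(precision=1,suppress=True)
b=np.load('w3.npy',allow_pickle=True).item(); s=cam('scene');d=cam('side')
print('mid',tri([b,s,d],[(320.5,130.5),(422,200.4),(336.1,277.7)]))
print('slim',tri([b,s,d],[(316.5,62.5),(442.3,205.8),(331.5,303.7)]))
E
```

```text
mid (array([482.5, 205.6,  33.7]), [4.768550110560901, 2.6696872355992265, 3.1468186414695025])
slim (array([483.2, 255.7,  23.7]), [5.026001842587417, 3.2010700990293612, 3.099890083353407])
```

```bash
python3 -m crank '[{"x":0.3,"y":-0.35,"z":4,"spin":0},{"x":0,"y":0,"z":4,"spin":0},{"x":0,"y":0,"z":3.5,"spin":0},{"x":0,"y":0,"z":2.2,"spin":0},{"x":0,"y":0,"z":0,"spin":0}]'; python3 look.py w4 thick_a_mid:28
```

```text
clock: 3.5
eef_pos: [470.5, 147.1, 12.5]
tool_rot: [-3.138, 0.002, 1.496]
force: [-0.2, -0.6, 0.2]
width: 85.3
3.5 [470.5 147.1  12.5] [[0.0749, 0.9972, -0.0039], [0.9972, -0.0749, -0.0013], [-0.0016, -0.0038, -1.0]]
thick_a_mid 0.71 [332.8 148.3] [479.2 203.4  28. ]
```

View pics/w4.png

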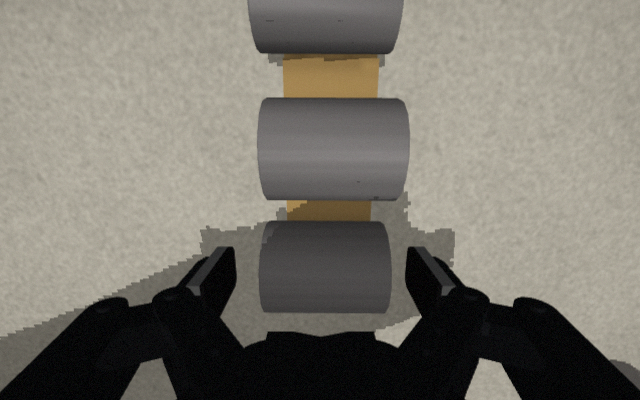

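```bash
python3 -m crank '[{"x":0,"y":0.15,"z":0,"spin":0},{"x":0,"y":0,"z":0,"spin":0},{"x":0,"y":0,"z":0,"spin":0},{"x":0,"y":0,"z":0,"spin":0},{"x":0,"y":0,"z":0,"spin":0}]' 0;python3 -m crank '[{"x":0,"y":0,"z":0,"spin":0},{"x":0,"y":0,"z":0,"spin":0}]'; python3 -c "
from cell import ctrl;print(ctrl.hold_point_z)"
```

```text
clock: 4.1
eef_pos: [474.4, 147.7, 16.0]
tool_rot: [3.139, -0.001, 1.496]
force: [-0.9, -0.8, 7.4]
width: 55.7
clock: 4.3
eef_pos: [474.4, 147.7, 16.0]
tool_rot: [3.139, -0.001, 1.496]
force: [-0.3, -0.2, 7.5]
width: 55.5
-18.700000000000003
```

```bash
python3 -m crank '[{"x":0,"y":0,"z":-1,"spin":0},{"x":0,"y":0,"z":-3,"spin":0},{"x":0,"y":0,"z":-4,"spin":0},{"x":0,"y":0,"z":-4,"spin":0},{"x":0,"y":0,"z":-3,"spin":0}]';python3 -m crank '[{"x":-2,"y":0,"z":-1,"spin":0},{"x":-4.5,"y":0,"z":0,"spin":0},{"x":-4.9,"y":0,"z":0,"spin":0},{"x":-4.9,"y":0,"z":0,"spin":0},{"x":-4.9,"y":0,"z":0,"spin":-0.075}]'; python3 -m crank '[{"x":-4.9,"y":0.2,"z":0,"spin":0},{"x":-4.9,"y":0.2,"z":0,"spin":0},{"x":-4.9,"y":0.2,"z":0,"spin":0},{"x":-4.5,"y":0.2,"z":0,"spin":0},{"x":-3,"y":0.2,"z":0,"spin":0}]'; python3 -m crank '[{"x":0,"y":0,"z":0,"spin":0},{"x":0,"y":0,"z":0,"spin":0}]'; python3 look.py w5 cradle:0 base0_mid:28 base1_mid:28 base2_mid:28
```

```text
clock: 4.8
eef_pos: [473.6, 147.4, 167.4]
tool_rot: [3.139, -0.001, 1.496]
force: [1.2, 0.3, -3.8]
width: 55.2
clock: 5.3
eef_pos: [456.8, -65.7, 175.2]
tool_rot: [3.141, 0.0, 1.573]
force: [0.9, -1.3, -2.9]
width: 55.0
clock: 5.8
eef_pos: [466.2, -290.3, 175.2]
tool_rot: [3.141, 0.002, 1.567]
force: [0.2, -0.1, -2.9]
width: 55.3
clock: 6.0
eef_pos: [466.7, -286.3, 174.6]
tool_rot: [-3.141, -0.001, 1.569]
force: [0.0, 0.3, -2.9]
width: 55.4
6.0 [ 466.7 -286.3  174.6] [[0.002, 1.0, -0.0005], [1.0, -0.002, 0.0005], [0.0005, -0.0005, -1.0]]
base0_mid 0.65 [323.1 176.6] [ 468.3 -274.4   28. ]
base1_mid 0.98 [332.9 128.2] [ 477.9 -226.3   28. ]
base2_mid 0.89 [342.6  80.4] [ 486.6 -182.9   28. ]
```

View pics/w5.png

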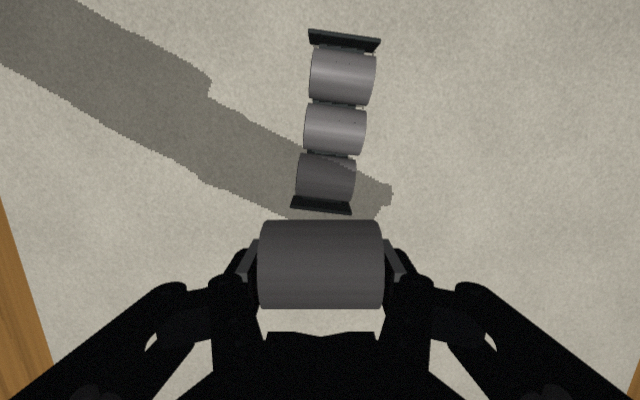

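```bash
python3 - <<'E'
import cv2
im=cv2.imread('pics/w5.png')
cv2.imwrite('pics/w5z.png',cv2.resize(im[20:220,270:400],None,fx=3,fy=3,interpolation=cv2.INTER_CUBIC)[:600]*1)
im=cv2.convertScaleAbs(im[20:220,270:400],alpha=2.2)
cv2.imwrite('pics/w5z.png',cv2.resize(im,None,fx=3,fy=3,interpolation=cv2.INTER_CUBIC))
E
```

```text
(no output)
```

View pics/w5z.png

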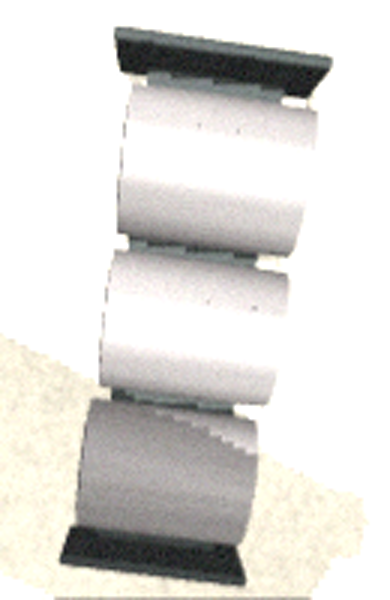

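```bash
python3 - <<'E'
from h import *
from scipy.optimize import least_squares
np.set_printoptions(precision=3,suppress=True)
c=np.load('w5.npy',allow_pickle=True).item()
obs=np.array([(308.3,29.3),(380.7,39),(290.3,207.7),(351,214.3)])
for z in (40,46):
    def f(p):
        x,y,t,h,w=p;R=np.array([[np.cos(t),-np.sin(t)],[np.sin(t),np.cos(t)]])
        L=[(-w,h),(w,h),(-w,-h),(w,-h)]
        return np.array([np.array(proj(c,[*(R@l+[x,y]),z]))-o for l,o in zip(L,obs)]).ravel()
    r=least_squares(f,[477,-226,-.15,84,32]);print(z,r.x,r.fun,np.abs(r.fun).max())
t=r.x[2]
for q in [(325.5,177.5),(335,129),(342.5,76)]:
    P=atz(c,q,28); print(P)
E
```

```text
40 [ 476.36  -227.415   -0.128   80.851   31.318] [ 0.155 -0.274 -0.39   0.231 -0.094 -0.355  0.369  0.412] 0.4116013775496583
46 [ 476.131 -227.182   -0.128   79.101   30.64 ] [ 0.155 -0.274 -0.39   0.231 -0.094 -0.355  0.369  0.412] 0.41160139253713623
[ 470.807 -275.383   28.   ]
[ 479.991 -227.099   28.   ]
[ 486.435 -179.077   28.   ]
```

```bash
python3 - <<'E'
from h import *
np.set_printoptions(precision=1,suppress=True)
c=np.load('w5.npy',allow_pickle=True).item()
T=np.array([466.7,-286.3,174.6])
def ext(C,rad):
    pts=np.array([proj(c,np.array(C)+[s,rad*np.cos(t),rad*np.sin(t)]) for s in(-28,28) for t in np.linspace(0,6.28,90)]);return pts.min(0),pts.max(0)
for d in(-3,0,3):
  for h in (9,12,15): print(d,h,ext(T+[0,d,h],22))
t=-.128;ax=np.array([np.cos(t),np.sin(t)]);ay=np.array([-ax[1],ax[0]])
g=np.array([476.4,-227.4])
for k in(-24,24,0): print(k,g+k*ay, g+k*ay-T[:2])
E
```

```text
-3 9 (array([259.3, 221.3]), array([386.5, 309.7]))
-3 12 (array([257.9, 223.3]), array([388. , 313.7]))
-3 15 (array([256.4, 225.4]), array([389.7, 317.9]))
0 9 (array([258.9, 215.8]), array([386.9, 304.4]))
0 12 (array([257.5, 217.8]), array([388.5, 308.3]))
0 15 (array([256. , 219.8]), array([390.1, 312.4]))
3 9 (array([258.5, 210.3]), array([387.3, 299.1]))
3 12 (array([257. , 212.2]), array([388.9, 302.9]))
3 15 (array([255.5, 214.1]), array([390.6, 306.9]))
-24 [ 473.3 -251.2] [ 6.6 35.1]
24 [ 479.5 -203.6] [12.8 82.7]
0 [ 476.4 -227.4] [ 9.7 58.9]
```

```bash
python3 -m crank '[{"x":0,"y":0,"z":0,"spin":0.128},{"x":3.6,"y":0.25,"z":2,"spin":0},{"x":0,"y":0,"z":3.5,"spin":0},{"x":0,"y":0,"z":2.5,"spin":0},{"x":0,"y":0,"z":0,"spin":0}]'; python3 look.py w6 base1_mid:28 base2_mid:28; python3 - <<'E'
from h import *
for n in ['scene','side']:
    im=vision.get_image(n); cv2.imwrite(f'pics/{n}6.png',cv2.resize(im[130:230,150:290] if n=='scene' else im[90:210,290:430],None,fx=4,fy=4,interpolation=cv2.INTER_CUBIC))
E
```

```text
clock: 6.75
eef_pos: [472.6, -248.3, 91.7]
tool_rot: [-3.135, -0.002, 1.445]
force: [-0.8, 1.0, -3.1]
width: 55.0
6.75 [ 472.6 -248.3   91.7] [[0.1255, 0.9921, -0.006], [0.9921, -0.1255, 0.0031], [0.0024, -0.0063, -1.0]]
base1_mid 0.73 [328.8 185.4] [ 480.  -227.2   28. ]
base2_mid 0.75 [326.7 117.8] [ 484.2 -179.5   28. ]
```

View pics/w6.png

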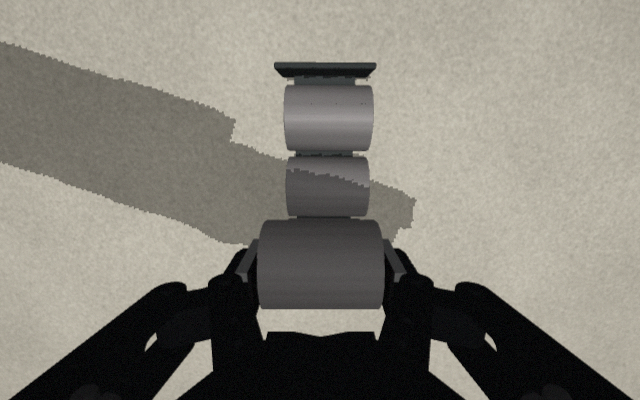

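View pics/scene6.png

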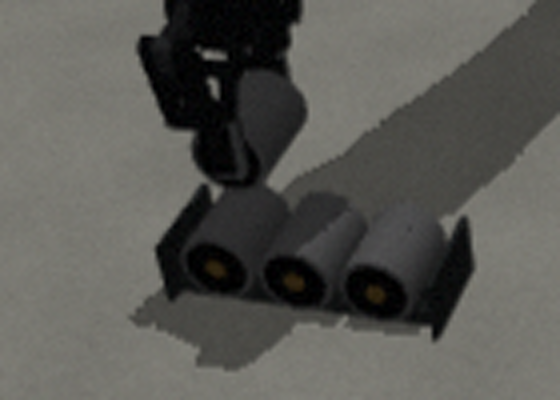

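```bash
python3 -m crank '[{"x":0,"y":0.2,"z":1,"spin":0},{"x":0,"y":0,"z":0,"spin":0},{"x":0,"y":0,"z":0,"spin":0}]'; python3 - <<'E'
from h import *
c=cam('wrist')
s=[ctrl.read_state() for i in range(3)]
p=np.mean([q['eef_pos'] for q in s],0);print(p)
g=np.array([476.4,-227.4]);t=-.128;ax=np.array([np.cos(t),np.sin(t)]);ay=np.array([-ax[1],ax[0]])
print((p[:2]-g)@ax,(p[:2]-g)@ay)
E
```

```text
clock: 7.3
eef_pos: [476.5, -250.9, 84.2]
tool_rot: [-3.141, -0.0, 1.443]
force: [-1.5, -0.2, -3.3]
width: 55.2
[ 476.45892762 -250.8746828    84.21862128]
3.0550066675721763 -23.275118463220586
```

```bash
python3 -m crank '[{"x":0,"y":-0.1,"z":1.3,"spin":0},{"x":0,"y":0,"z":1.0,"spin":0},{"x":0,"y":0,"z":0.3,"spin":0},{"x":0,"y":0,"z":0,"spin":0}]'; python3 -m crank '[{"x":0,"y":0,"z":0.3,"spin":0},{"x":0,"y":0,"z":0,"spin":0}]'; python3 -m crank '[{"x":0,"y":0,"z":0.2,"spin":0},{"x":0,"y":0,"z":0,"spin":0}]'
```

```text
clock: 7.7
eef_pos: [474.9, -250.4, 57.2]
tool_rot: [-3.14, -0.001, 1.443]
force: [0.5, 0.2, -2.9]
width: 55.2
clock: 7.9
eef_pos: [475.6, -250.8, 55.2]
tool_rot: [-3.142, -0.0, 1.443]
force: [-0.4, 0.1, -4.1]
width: 54.9
clock: 8.1
eef_pos: [475.6, -250.7, 53.3]
tool_rot: [3.142, -0.0, 1.443]
force: [0.2, -0.3, -2.2]
width: 55.2
```

```bash
python3 -m crank '[{"x":0,"y":0,"z":0.1,"spin":0},{"x":0,"y":0,"z":0,"spin":0}]'; python3 -m crank '[{"x":0,"y":0,"z":0.1,"spin":0},{"x":0,"y":0,"z":0,"spin":0}]'; python3 look.py w7 base1_mid:28; python3 - <<'E'
from h import *
for n in ['scene','side']:
    im=vision.get_image(n); cv2.imwrite(f'pics/{n}7.png',cv2.resize(im[130:230,150:290] if n=='scene' else im[90:210,290:430],None,fx=4,fy=4,interpolation=cv2.INTER_CUBIC))
E
```

```text
clock: 8.3
eef_pos: [475.8, -250.4, 53.0]
tool_rot: [3.141, -0.0, 1.443]
force: [-0.4, 0.9, 2.7]
width: 55.4
clock: 8.5
eef_pos: [475.8, -250.5, 52.9]
tool_rot: [3.141, -0.0, 1.443]
force: [-2.4, 2.7, 13.1]
width: 55.3
8.5 [ 475.8 -250.5   52.9] [[0.1277, 0.9918, 0.0007], [0.9918, -0.1277, 0.0002], [0.0003, 0.0007, -1.0]]
base1_mid 0.97 [322.9 195.1] [ 479.4 -226.    28. ]
```

View pics/scene7.png

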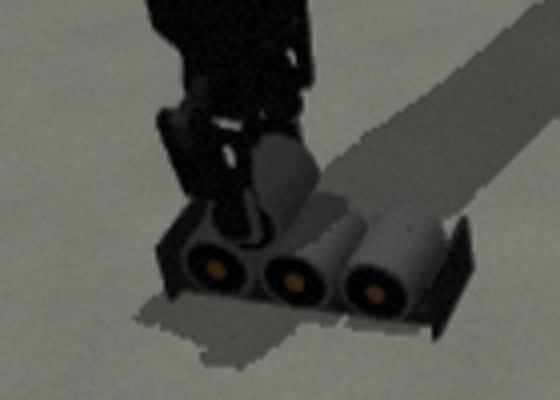

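View pics/w7.png

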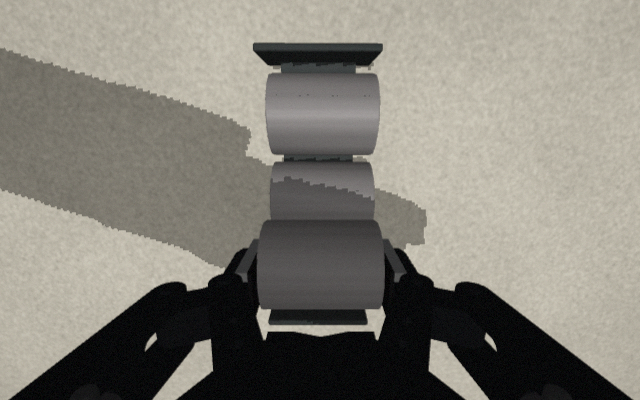

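```bash
python3 -m crank '[{"x":0,"y":0,"z":-0.1,"spin":0},{"x":0,"y":0,"z":0,"spin":0}]';  python3 -m crank '[{"x":0,"y":0,"z":0,"spin":0},{"x":0,"y":0,"z":0,"spin":0},{"x":0,"y":0,"z":0,"spin":0}]' 75; python3 look.py w8 base1_mid:28 thick_a_mid:65
```

```text
clock: 8.9
eef_pos: [475.8, -250.5, 52.9]
tool_rot: [3.141, -0.0, 1.443]
force: [-1.1, 1.8, 7.3]
width: 54.8
clock: 9.2
eef_pos: [475.7, -251.0, 52.2]
tool_rot: [3.141, 0.0, 1.443]
force: [-0.2, -0.1, 0.5]
width: 64.5
9.2 [ 475.7 -251.    52.2] [[0.1278, 0.9918, 0.0002], [0.9918, -0.1278, -0.0003], [-0.0003, 0.0002, -1.0]]
base1_mid 0.97 [321.2 196. ] [ 478.3 -226.9   28. ]
```

View pics/w8.png

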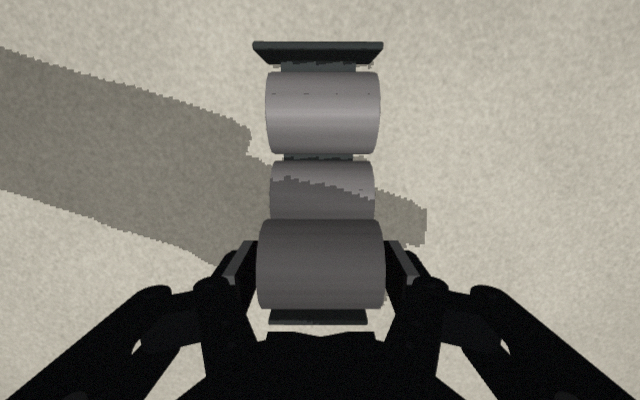

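```bash
python3 -m crank '[{"x":0,"y":0,"z":-0.5,"spin":0},{"x":0,"y":0,"z":-2,"spin":0},{"x":0,"y":0,"z":-4,"spin":0},{"x":0,"y":0,"z":-4,"spin":0},{"x":0,"y":0,"z":-2,"spin":0}]' 100; python3 look.py w9 base0_mid:28 base1_mid:28 thick_a_mid:65
```

```text
clock: 9.85
eef_pos: [476.9, -251.5, 180.8]
tool_rot: [3.137, 0.002, 1.443]
force: [0.6, -0.1, -0.1]
width: 85.5
9.85 [ 476.9 -251.5  180.8] [[0.1279, 0.9918, 0.0044], [0.9918, -0.1279, -0.0021], [-0.0015, 0.0046, -1.0]]
base0_mid 0.93 [316.4 203.5] [ 469.9 -270.    28. ]
base0_mid 0.53 [319.2 162.1] [ 478.6 -226.1   28. ]
base1_mid 0.85 [318.1 163.8] [ 477.3 -227.7   28. ]
thick_a_mid 0.66 [317.5 193. ] [ 474. -249.   65.]
```

View pics/w9.png

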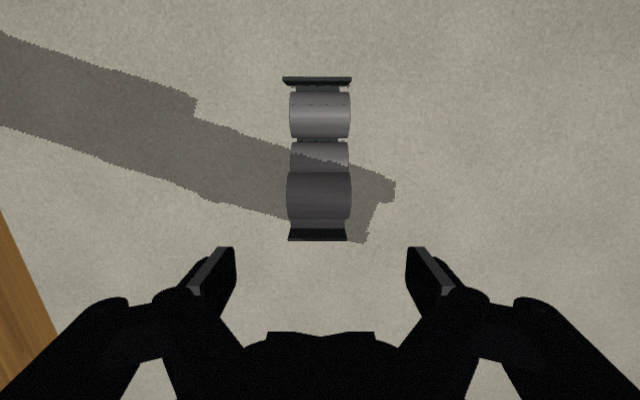

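```bash
python3 -m crank '[{"x":2,"y":0,"z":0,"spin":-0.053},{"x":4.7,"y":-0.3,"z":0,"spin":0},{"x":4.8,"y":-0.3,"z":0,"spin":0},{"x":4.8,"y":-0.3,"z":0,"spin":0},{"x":4.8,"y":-0.3,"z":0,"spin":0}]'; python3 -m crank '[{"x":4.8,"y":-0.3,"z":0,"spin":0},{"x":4.8,"y":-0.3,"z":0,"spin":0},{"x":4.8,"y":-0.3,"z":0,"spin":0},{"x":4.8,"y":-0.4,"z":0,"spin":0},{"x":4.5,"y":-0.4,"z":0,"spin":0}]';python3 -m crank '[{"x":0,"y":0,"z":3,"spin":0},{"x":0,"y":0,"z":3,"spin":0},{"x":0,"y":0,"z":0,"spin":0},{"x":0,"y":0,"z":0,"spin":0}]'; python3 look.py w10 thick_a_mid:28 slim_mid:22
```

```text
clock: 10.55
eef_pos: [478.9, -36.4, 176.0]
tool_rot: [-3.138, -0.001, 1.498]
force: [0.2, 0.4, -0.1]
width: 85.6
clock: 11.05
eef_pos: [479.1, 201.2, 175.9]
tool_rot: [-3.139, 0.001, 1.5]
force: [0.5, -0.3, -0.3]
width: 85.5
clock: 11.45
eef_pos: [480.0, 198.2, 116.5]
tool_rot: [-3.139, 0.001, 1.497]
force: [-0.4, 0.3, 0.4]
width: 85.6
11.45 [480.  198.2 116.5] [[0.0737, 0.9973, -0.003], [0.9973, -0.0737, -0.0011], [-0.0013, -0.0029, -1.0]]
thick_a_mid 0.75 [319.8 199.3] [478.4 202.2  28. ]
thick_a_mid 0.19 [316.7 127.1] [480.4 260.8  28. ]
slim_mid 0.58 [314.6 127.6] [478.5 260.4  22. ]
```

View pics/w10.png

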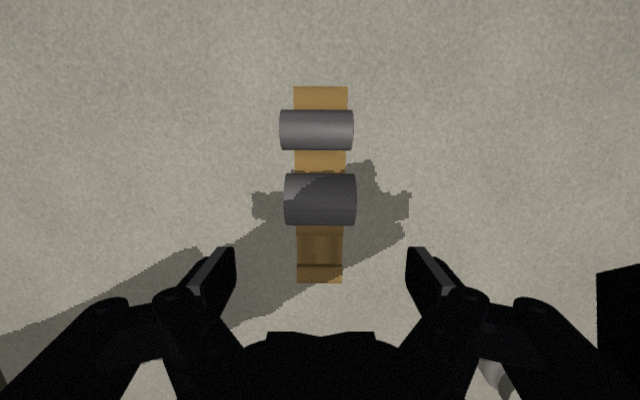

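```bash
python3 -m crank '[{"x":0.45,"y":-0.1,"z":4,"spin":0},{"x":0,"y":0,"z":4,"spin":0},{"x":0,"y":0,"z":2.3,"spin":0},{"x":0,"y":0,"z":0,"spin":0},{"x":0,"y":0,"z":0,"spin":0}]'; python3 look.py w11 thick_a_mid:28 slim_mid:22
```

```text
clock: 12.1
eef_pos: [481.4, 202.7, 15.3]
tool_rot: [3.141, -0.001, 1.495]
force: [0.2, 0.1, -0.0]
width: 85.2
12.1 [481.4 202.7  15.3] [[0.0755, 0.9971, 0.0011], [0.9971, -0.0755, 0.0005], [0.0006, 0.0011, -1.0]]
thick_a_mid 0.77 [317.2 265.9] [478.5 200.8  28. ]
slim_mid 0.69 [312.1 150.6] [480.6 257.7  22. ]
slim_mid 0.67 [319.  242.6] [480.2 210.7  22. ]
```

View pics/w11.png

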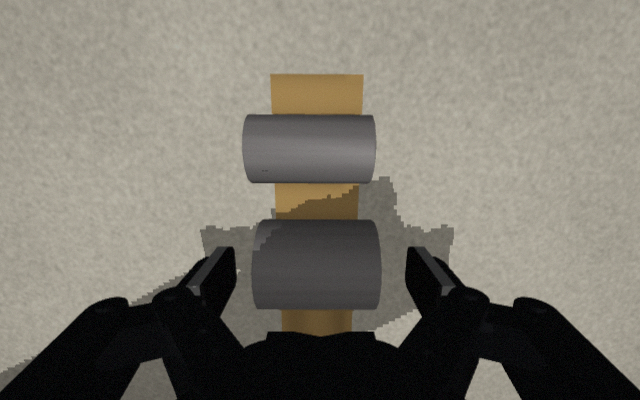

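```bash
python3 -m crank '[{"x":0,"y":-0.2,"z":0,"spin":0},{"x":0,"y":0,"z":0,"spin":0},{"x":0,"y":0,"z":0,"spin":0},{"x":0,"y":0,"z":0,"spin":0},{"x":0,"y":0,"z":0,"spin":0}]' 0;python3 -m crank '[{"x":0,"y":0,"z":0,"spin":0},{"x":0,"y":0,"z":0,"spin":0}]'
```

```text
clock: 12.75
eef_pos: [478.8, 203.1, 15.4]
tool_rot: [3.141, -0.001, 1.496]
force: [-0.7, -0.9, 7.8]
width: 55.3
clock: 12.95
eef_pos: [478.8, 203.1, 15.4]
tool_rot: [3.141, -0.001, 1.496]
force: [-2.0, -0.8, 7.7]
width: 54.9
```

```bash
python3 -m crank '[{"x":0,"y":0,"z":-1,"spin":0},{"x":0,"y":0,"z":-3,"spin":0},{"x":0,"y":0,"z":-4,"spin":0},{"x":0,"y":0,"z":-4,"spin":0.053},{"x":0,"y":0,"z":-3,"spin":0}]';python3 -m crank '[{"x":-2.5,"y":0.3,"z":-1,"spin":0},{"x":-4.5,"y":0.6,"z":0,"spin":0},{"x":-4.8,"y":0.6,"z":0,"spin":0},{"x":-4.8,"y":0.6,"z":0,"spin":0},{"x":-4.8,"y":0.6,"z":0,"spin":0}]'; python3 -m crank '[{"x":-4.8,"y":0.6,"z":0,"spin":0},{"x":-4.8,"y":0.6,"z":0,"spin":0},{"x":-4.5,"y":0.6,"z":0,"spin":0},{"x":-3.5,"y":0.5,"z":0,"spin":0},{"x":-1.3,"y":0.3,"z":0,"spin":0}]'; python3 -m crank '[{"x":0,"y":0,"z":1,"spin":0},{"x":0,"y":0,"z":0,"spin":0}]'; python3 look.py w12 base2_mid:28
```

```text
clock: 13.45
eef_pos: [478.8, 202.8, 167.0]
tool_rot: [3.14, -0.001, 1.442]
force: [0.1, 0.9, -2.3]
width: 54.7
clock: 13.95
eef_pos: [477.4, -14.6, 174.8]
tool_rot: [3.141, -0.0, 1.443]
force: [0.2, -0.3, -2.8]
width: 55.4
clock: 14.45
eef_pos: [478.4, -208.7, 174.7]
tool_rot: [3.141, 0.003, 1.436]
force: [-0.6, 0.7, -2.7]
width: 55.2
clock: 14.65
eef_pos: [478.6, -201.6, 163.0]
tool_rot: [-3.138, -0.002, 1.444]
force: [0.1, 0.2, -3.7]
width: 55.3
14.65 [ 478.6 -201.6  163. ] [[0.1266, 0.9919, -0.003], [0.9919, -0.1266, 0.0025], [0.0021, -0.0033, -1.0]]
base2_mid 0.71 [325.9 168.1] [ 485.3 -179.6   28. ]
```

View pics/w12.png

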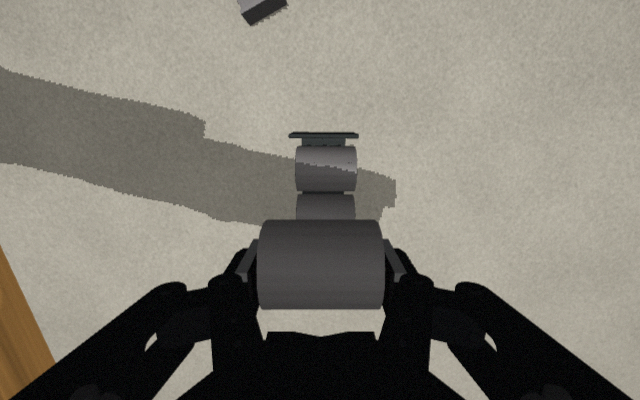

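```bash
python3 -m crank '[{"x":-0.1,"y":0.25,"z":3,"spin":0},{"x":0,"y":0,"z":3.5,"spin":0},{"x":0,"y":0,"z":2,"spin":0},{"x":0,"y":0,"z":0,"spin":0},{"x":0,"y":0,"z":0,"spin":0}]'; python3 -m crank '[{"x":0,"y":0,"z":0,"spin":0},{"x":0,"y":0,"z":0,"spin":0}]';python3 look.py w13 base2_mid:28;python3 - <<'E'
from h import *
g=np.array([476.4,-227.4]);t=-.128;ax=np.array([np.cos(t),np.sin(t)]);ay=np.array([-ax[1],ax[0]])
p=ctrl.read_state()['eef_pos'];print(p,(p[:2]-g)@ax,(p[:2]-g)@ay)
for n in ['scene','side']:
    im=vision.get_image(n); cv2.imwrite(f'pics/{n}13.png',cv2.resize(im[130:230,150:290] if n=='scene' else im[90:210,290:430],None,fx=4,fy=4,interpolation=cv2.INTER_CUBIC))
E
```

```text
clock: 15.25
eef_pos: [482.5, -203.7, 79.6]
tool_rot: [-3.141, -0.001, 1.445]
force: [-0.1, 0.4, -2.0]
width: 55.5
clock: 15.45
eef_pos: [483.1, -205.0, 80.7]
tool_rot: [3.139, 0.0, 1.443]
force: [-0.3, -0.2, -2.2]
width: 55.4
15.45 [ 483.1 -205.    80.7] [[0.1272, 0.9919, 0.0024], [0.9919, -0.1272, -0.0008], [-0.0005, 0.0025, -1.0]]
base2_mid 0.83 [318.9 184.3] [ 484.4 -180.    28. ]
[ 482.74626968 -205.14912572   80.32125665] 3.454010952458252 22.878950008540297
```

View pics/w13.png

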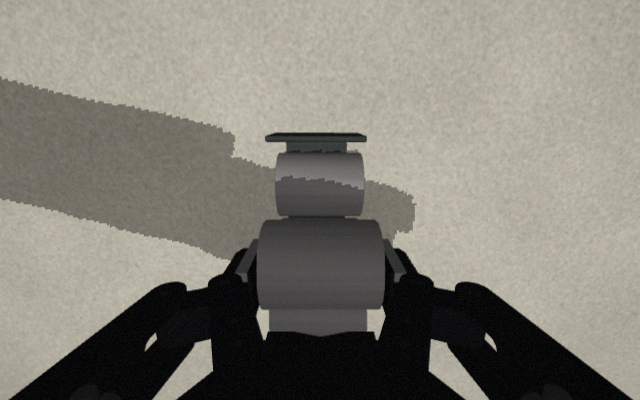

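View pics/scene13.png

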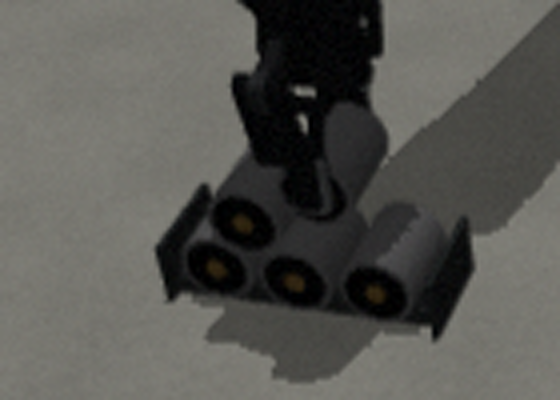

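```bash
python3 -m crank '[{"x":0.2,"y":-0.1,"z":0.5,"spin":0},{"x":0,"y":0,"z":0,"spin":0},{"x":0,"y":0,"z":0,"spin":0},{"x":0,"y":0,"z":0,"spin":0}]';python3 - <<'E'
from h import *
g=np.array([476.4,-227.4]);t=-.128;ax=np.array([np.cos(t),np.sin(t)]);ay=np.array([-ax[1],ax[0]])
p=ctrl.read_state()['eef_pos'];print(p,(p[:2]-g)@ax,(p[:2]-g)@ay)
E
```

```text
clock: 16.05
eef_pos: [481.3, -202.9, 74.2]
tool_rot: [-3.141, -0.0, 1.443]
force: [-0.2, 0.2, -1.8]
width: 54.9
[ 481.34437708 -202.91707554   74.21595071] 1.778664082740094 24.913787523791086
```

```bash
python3 -m crank '[{"x":0,"y":0,"z":1.0,"spin":0},{"x":0,"y":0,"z":0.6,"spin":0},{"x":0,"y":0,"z":0.2,"spin":0},{"x":0,"y":0,"z":0,"spin":0}]'; python3 -m crank '[{"x":0,"y":0,"z":0.2,"spin":0},{"x":0,"y":0,"z":0,"spin":0}]'; python3 -m crank '[{"x":0,"y":0,"z":0.1,"spin":0},{"x":0,"y":0,"z":0,"spin":0}]'
```

```text
clock: 16.45
eef_pos: [480.9, -202.7, 55.6]
tool_rot: [-3.14, -0.0, 1.443]
force: [-0.1, 0.8, -1.9]
width: 55.5
clock: 16.65
eef_pos: [481.4, -202.9, 54.2]
tool_rot: [3.142, -0.0, 1.443]
force: [-0.1, 0.2, -1.7]
width: 55.5
clock: 16.85
eef_pos: [481.4, -202.9, 53.4]
tool_rot: [3.141, -0.0, 1.443]
force: [0.7, -1.5, -2.9]
width: 55.2
```

```bash
python3 -m crank '[{"x":0,"y":0,"z":0.1,"spin":0},{"x":0,"y":0,"z":0,"spin":0}]'; python3 -m crank '[{"x":0,"y":0,"z":0.1,"spin":0},{"x":0,"y":0,"z":0,"spin":0}]'
```

```text
clock: 17.05
eef_pos: [481.5, -203.1, 52.4]
tool_rot: [3.141, 0.0, 1.443]
force: [-0.0, -1.2, -1.3]
width: 55.3
clock: 17.25
eef_pos: [481.5, -203.2, 52.3]
tool_rot: [3.141, 0.0, 1.442]
force: [-1.1, 0.9, 8.4]
width: 55.1
```

Contact at the expected height (TCP 52.3). Release.

```bash
python3 -m crank '[{"x":0,"y":0,"z":-0.05,"spin":0},{"x":0,"y":0,"z":0,"spin":0}]';  python3 -m crank '[{"x":0,"y":0,"z":0,"spin":0},{"x":0,"y":0,"z":0,"spin":0},{"x":0,"y":0,"z":0,"spin":0}]' 75; python3 -m crank '[{"x":0,"y":0,"z":-0.5,"spin":0},{"x":0,"y":0,"z":-2,"spin":0},{"x":0,"y":0,"z":-4,"spin":0},{"x":0,"y":0,"z":-4,"spin":0},{"x":0,"y":0,"z":-2,"spin":0}]' 100; python3 look.py w14 thick_a_mid:65;python3 - <<'E'
from h import *
for n in ['scene','side']:
    im=vision.get_image(n); cv2.imwrite(f'pics/{n}14.png',cv2.resize(im[130:230,150:290] if n=='scene' else im[90:210,290:430],None,fx=4,fy=4,interpolation=cv2.INTER_CUBIC))
E
```

```text
clock: 17.45
eef_pos: [481.5, -203.2, 52.4]
tool_rot: [3.141, 0.0, 1.443]
force: [-1.2, -0.5, 6.3]
width: 54.8
clock: 17.75
eef_pos: [481.4, -202.8, 51.6]
tool_rot: [-3.141, -0.0, 1.443]
force: [-0.0, -0.3, -0.4]
width: 64.1
clock: 18.25
eef_pos: [482.7, -203.5, 180.2]
tool_rot: [3.137, 0.001, 1.443]
force: [0.8, -0.2, -0.0]
width: 85.4
18.25 [ 482.7 -203.5  180.2] [[0.1278, 0.9918, 0.0044], [0.9918, -0.1278, -0.0016], [-0.001, 0.0046, -1.0]]
thick_a_mid 0.64 [316.9 195.6] [ 479.  -203.1   65. ]
thick_a_mid 0.57 [317.1 164.6] [ 483.  -174.4   65. ]
```

View pics/w14.png

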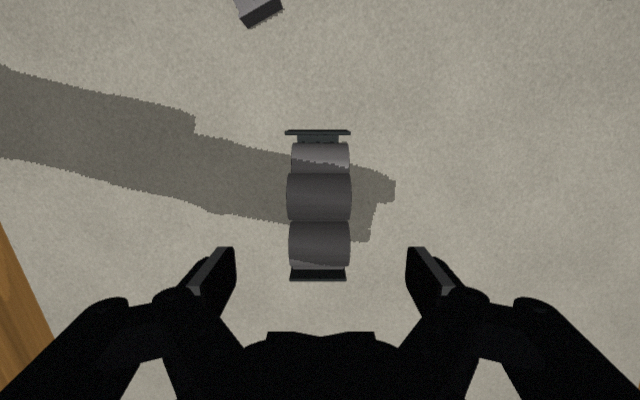

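View pics/scene14.png

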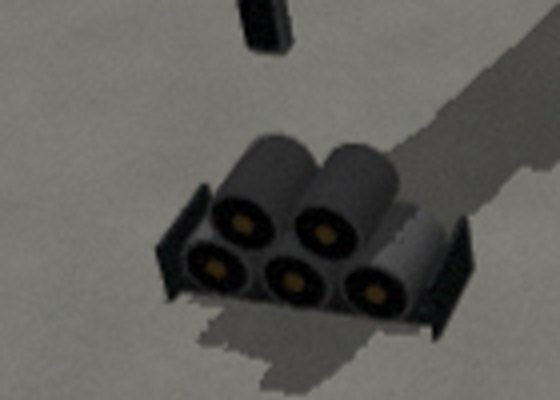

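```bash
python3 -m crank '[{"x":2.5,"y":-0.2,"z":0,"spin":-0.053},{"x":4.7,"y":-0.4,"z":0,"spin":0},{"x":4.8,"y":-0.4,"z":0,"spin":0},{"x":4.8,"y":-0.4,"z":0,"spin":0},{"x":4.8,"y":-0.4,"z":0,"spin":0}]'; python3 -m crank '[{"x":4.8,"y":-0.4,"z":0,"spin":0},{"x":4.8,"y":-0.4,"z":0,"spin":0},{"x":4.8,"y":-0.4,"z":0,"spin":0},{"x":4.8,"y":-0.4,"z":0,"spin":0},{"x":4.8,"y":-0.3,"z":0,"spin":0}]';python3 -m crank '[{"x":0,"y":0,"z":3,"spin":0},{"x":0,"y":0,"z":3,"spin":0},{"x":0,"y":0,"z":0,"spin":0},{"x":0,"y":0,"z":0,"spin":0}]'; python3 look.py w15 slim_mid:22
```

```text
clock: 18.95
eef_pos: [479.5, 15.5, 175.3]
tool_rot: [-3.138, 0.0, 1.495]
force: [1.1, 0.4, -0.6]
width: 85.5
clock: 19.45
eef_pos: [478.5, 256.0, 175.1]
tool_rot: [-3.139, 0.002, 1.496]
force: [0.3, 0.4, -0.2]
width: 85.6
clock: 19.85
eef_pos: [479.2, 253.8, 115.8]
tool_rot: [-3.139, 0.002, 1.495]
force: [-0.5, -0.0, 1.0]
width: 85.0
19.85 [479.2 253.8 115.8] [[0.0754, 0.9972, -0.0028], [0.9972, -0.0754, -0.0018], [-0.002, -0.0026, -1.0]]
slim_mid 0.93 [321.1 195.3] [478.9 259.7  22. ]
```

View pics/w15.png

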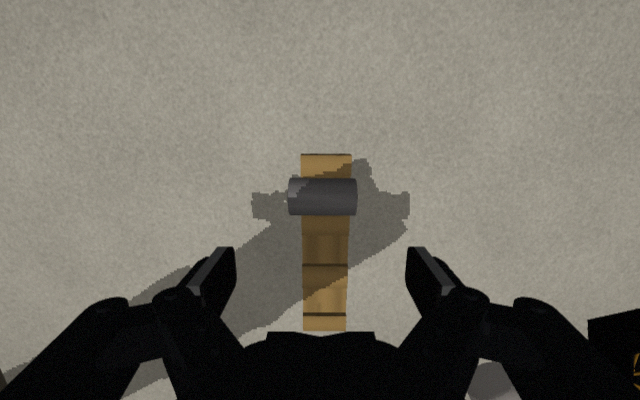

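```bash
python3 -m crank '[{"x":0.55,"y":0,"z":4,"spin":0},{"x":0,"y":0,"z":4,"spin":0},{"x":0,"y":0,"z":2.6,"spin":0},{"x":0,"y":0,"z":0,"spin":0},{"x":0,"y":0,"z":0,"spin":0}]'; python3 look.py w16 slim_mid:22
```

```text
clock: 20.45
eef_pos: [481.3, 260.1, 12.0]
tool_rot: [3.14, -0.001, 1.495]
force: [0.2, 0.6, -0.1]
width: 85.5
20.45 [481.3 260.1  12. ] [[0.0756, 0.9971, 0.0012], [0.9971, -0.0756, 0.0006], [0.0007, 0.0012, -1.0]]
slim_mid 0.76 [319.9 260. ] [480. 260.  22.]
slim_mid 0.28 [318.6 250.7] [479.7 265.3  22. ]
```

View pics/w16.png

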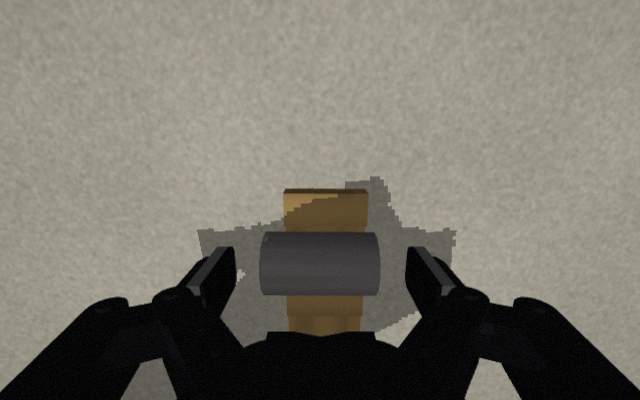

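```bash
python3 -m crank '[{"x":0,"y":0,"z":0.1,"spin":0},{"x":0,"y":0,"z":0,"spin":0},{"x":0,"y":0,"z":0,"spin":0},{"x":0,"y":0,"z":0,"spin":0},{"x":0,"y":0,"z":0,"spin":0}]' 0;python3 -m crank '[{"x":0,"y":0,"z":0,"spin":0},{"x":0,"y":0,"z":0,"spin":0}]'
```

```text
clock: 21.05
eef_pos: [481.3, 260.5, 11.3]
tool_rot: [3.139, -0.001, 1.496]
force: [-0.5, -1.0, 7.2]
width: 54.9
clock: 21.25
eef_pos: [481.3, 260.6, 11.3]
tool_rot: [3.14, -0.001, 1.496]
force: [0.2, 0.1, 7.5]
width: 54.9
```

```bash
python3 -m crank '[{"x":0,"y":0,"z":-1,"spin":0},{"x":0,"y":0,"z":-3,"spin":0},{"x":0,"y":0,"z":-4,"spin":0},{"x":0,"y":0,"z":-4,"spin":0.053},{"x":0,"y":0,"z":-4,"spin":0}]';python3 -m crank '[{"x":-2.5,"y":0.4,"z":-1,"spin":0},{"x":-4.5,"y":0.5,"z":0,"spin":0},{"x":-4.8,"y":0.6,"z":0,"spin":0},{"x":-4.8,"y":0.6,"z":0,"spin":0},{"x":-4.8,"y":0.6,"z":0,"spin":0}]'; python3 -m crank '[{"x":-4.8,"y":0.6,"z":0,"spin":0},{"x":-4.8,"y":0.6,"z":0,"spin":0},{"x":-4.8,"y":0.6,"z":0,"spin":0},{"x":-4.8,"y":0.6,"z":0,"spin":0},{"x":-4.5,"y":0.5,"z":0,"spin":0}]'; python3 -m crank '[{"x":-3,"y":0.3,"z":0,"spin":0},{"x":-0.4,"y":0,"z":0,"spin":0},{"x":0,"y":0,"z":0,"spin":0},{"x":0,"y":0,"z":0,"spin":0}]'; python3 look.py w17 base2_mid:28;python3 - <<'E'
from h import *
g=np.array([476.4,-227.4]);t=-.128;ax=np.array([np.cos(t),np.sin(t)]);ay=np.array([-ax[1],ax[0]])
p=ctrl.read_state()['eef_pos'];print(p,(p[:2]-g)@ax,(p[:2]-g)@ay)
E
```

```text
clock: 21.75
eef_pos: [479.7, 259.7, 171.7]
tool_rot: [-3.141, 0.0, 1.442]
force: [1.5, 0.0, -2.4]
width: 55.0
clock: 22.25
eef_pos: [479.1, 42.6, 180.4]
tool_rot: [3.141, -0.0, 1.443]
force: [1.6, 0.6, -2.7]
width: 55.2
clock: 22.75
eef_pos: [477.6, -196.6, 180.4]
tool_rot: [3.141, 0.0, 1.442]
force: [1.4, -0.0, -3.3]
width: 55.2
clock: 23.15
eef_pos: [476.8, -226.8, 179.9]
tool_rot: [-3.141, -0.001, 1.444]
force: [0.3, 0.8, -2.4]
width: 54.7
23.15 [ 476.8 -226.8  179.9] [[0.1261, 0.992, -0.0004], [0.992, -0.1261, 0.0014], [0.0013, -0.0006, -1.0]]
base2_mid 0.75 [320.4 140.6] [ 481.8 -179.4   28. ]
[ 477.21223812 -226.52086568  179.8859303 ] 0.6933711829179772 0.9756250934527865
```

View pics/w17.png

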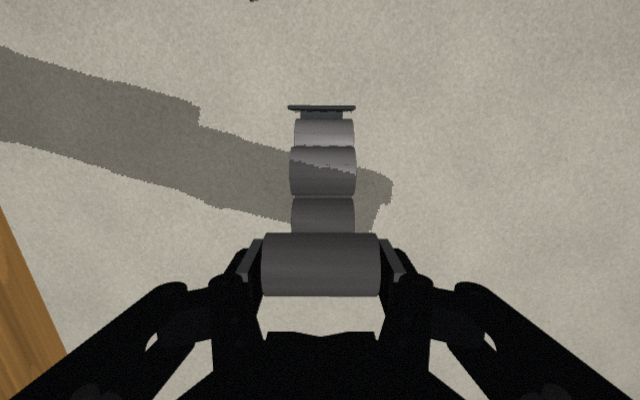

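```bash
python3 -m crank '[{"x":0,"y":0.1,"z":3,"spin":0},{"x":0,"y":0,"z":3.5,"spin":0},{"x":0,"y":0,"z":1.2,"spin":0},{"x":0,"y":0,"z":0,"spin":0},{"x":0,"y":0,"z":0,"spin":0}]'; python3 -m crank '[{"x":0,"y":0,"z":0,"spin":0}]'; python3 - <<'E'
from h import *
g=np.array([476.4,-227.4]);t=-.128;ax=np.array([np.cos(t),np.sin(t)]);ay=np.array([-ax[1],ax[0]])
p=ctrl.read_state()['eef_pos'];print(p,(p[:2]-g)@ax,(p[:2]-g)@ay)
im=vision.get_image('scene'); cv2.imwrite(f'pics/scene18.png',cv2.resize(im[110:230,150:290],None,fx=4,fy=4,interpolation=cv2.INTER_CUBIC))
cv2.imwrite('pics/w18.png',vision.get_image('wrist'))
E
```

```text
clock: 23.75
eef_pos: [478.7, -228.4, 103.6]
tool_rot: [3.141, 0.0, 1.444]
force: [0.3, -0.1, -2.4]
width: 54.8
clock: 23.85
eef_pos: [479.2, -229.0, 104.2]
tool_rot: [3.139, 0.001, 1.443]
force: [0.3, 0.1, -2.9]
width: 55.0
[ 479.17238018 -228.95490645  104.24486928] 2.9481848266357895 -1.1882895998152225
```

View pics/scene18.png

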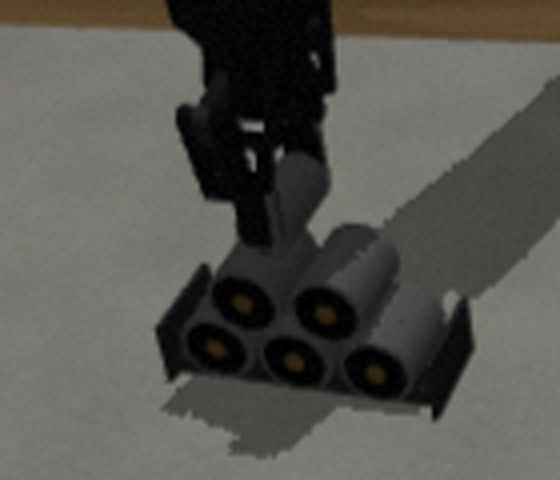

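View pics/w18.png

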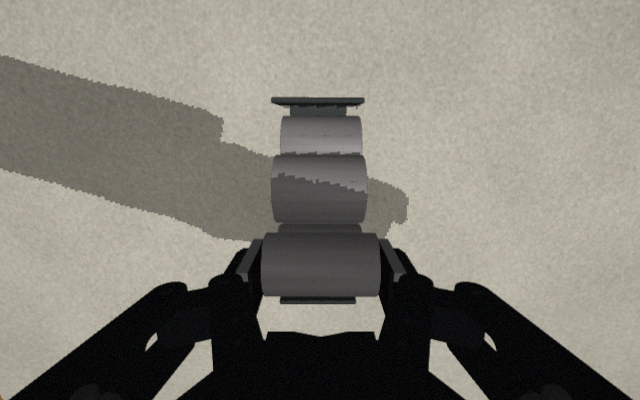

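```bash
python3 -m crank '[{"x":0.2,"y":-0.1,"z":1,"spin":0},{"x":0,"y":0,"z":0,"spin":0},{"x":0,"y":0,"z":0,"spin":0},{"x":0,"y":0,"z":0,"spin":0}]'; python3 - <<'E'
from h import *
g=np.array([476.4,-227.4]);t=-.128;ax=np.array([np.cos(t),np.sin(t)]);ay=np.array([-ax[1],ax[0]])
p=ctrl.read_state()['eef_pos'];print(p,(p[:2]-g)@ax,(p[:2]-g)@ay)
E
```

```text
clock: 24.35
eef_pos: [477.2, -226.6, 92.8]
tool_rot: [-3.142, -0.0, 1.443]
force: [-0.2, 0.4, -2.7]
width: 55.3
[ 477.24617286 -226.58604905   92.76238067] 0.7353490112778066 0.9153067669952083
```

Expected contact at TCP z ≈ 83.

```bash
python3 -m crank '[{"x":0,"y":0,"z":0.5,"spin":0},{"x":0,"y":0,"z":0.2,"spin":0},{"x":0,"y":0,"z":0,"spin":0}]'; python3 -m crank '[{"x":0,"y":0,"z":0.15,"spin":0},{"x":0,"y":0,"z":0,"spin":0}]'; python3 -m crank '[{"x":0,"y":0,"z":0.1,"spin":0},{"x":0,"y":0,"z":0,"spin":0}]'
```

```text
clock: 24.65
eef_pos: [476.9, -226.4, 85.4]
tool_rot: [-3.141, -0.0, 1.443]
force: [0.1, 0.3, -2.3]
width: 54.5
clock: 24.85
eef_pos: [477.2, -226.5, 84.2]
tool_rot: [-3.142, -0.0, 1.443]
force: [-0.5, 0.2, -2.2]
width: 55.2
clock: 25.05
eef_pos: [477.4, -226.1, 83.4]
tool_rot: [3.141, -0.0, 1.443]
force: [-0.1, 0.1, -1.4]
width: 54.8
```

```bash
python3 -m crank '[{"x":0,"y":0,"z":0.1,"spin":0},{"x":0,"y":0,"z":0,"spin":0}]'
```

```text
clock: 25.25
eef_pos: [477.5, -226.1, 82.8]
tool_rot: [3.141, -0.0, 1.443]
force: [-0.4, 2.2, 4.3]
width: 54.7
```

```bash
python3 -m crank '[{"x":0,"y":0,"z":0.05,"spin":0},{"x":0,"y":0,"z":0,"spin":0}]'; python3 - <<'E'
from h import *
im=vision.get_image('scene'); cv2.imwrite(f'pics/scene19.png',cv2.resize(im[110:230,150:290],None,fx=4,fy=4,interpolation=cv2.INTER_CUBIC))
cv2.imwrite('pics/w19.png',vision.get_image('wrist'))
E
```

```text
clock: 25.45
eef_pos: [477.6, -226.1, 82.7]
tool_rot: [3.141, -0.0, 1.443]
force: [-0.7, 2.7, 8.5]
width: 55.0
```

View pics/scene19.png

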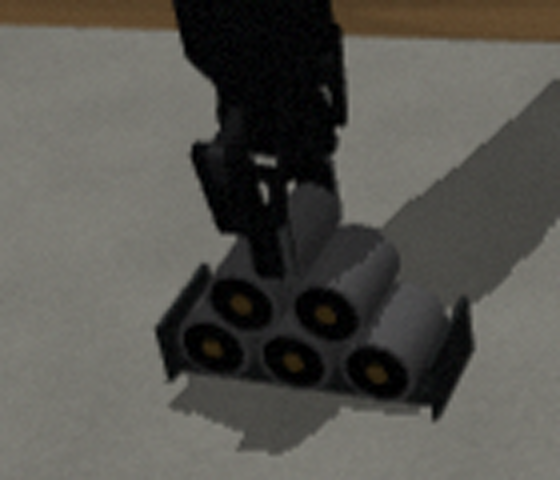

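View pics/w19.png

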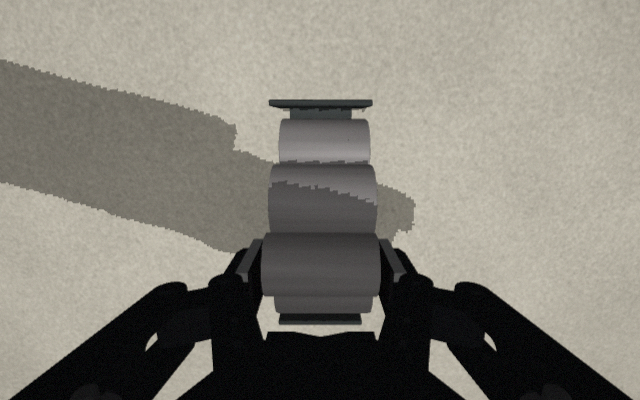

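```bash
python3 -m crank '[{"x":0,"y":0,"z":-0.05,"spin":0},{"x":0,"y":0,"z":0,"spin":0}]';  python3 -m crank '[{"x":0,"y":0,"z":0,"spin":0},{"x":0,"y":0,"z":0,"spin":0},{"x":0,"y":0,"z":0,"spin":0}]' 75; python3 -m crank '[{"x":0,"y":0,"z":-0.5,"spin":0},{"x":0,"y":0,"z":-2,"spin":0},{"x":0,"y":0,"z":-4,"spin":0},{"x":0,"y":0,"z":-4,"spin":0},{"x":0,"y":0,"z":-2,"spin":0}]' 100; python3 -m crank '[{"x":-3,"y":0,"z":0,"spin":0},{"x":-3,"y":0,"z":0,"spin":0},{"x":0,"y":0,"z":0,"spin":0},{"x":0,"y":0,"z":0,"spin":0}]';python3 look.py w20 slim_mid:94 thick_a_mid:65;python3 - <<'E'
from h import *
np.set_printoptions(precision=1,suppress=True)
im=vision.get_image('scene'); cv2.imwrite(f'pics/scene20.png',cv2.resize(im[110:230,150:290],None,fx=4,fy=4,interpolation=cv2.INTER_CUBIC))
cv2.imwrite('pics/side20.png',vision.get_image('side'))
for n in ['scene','side']:
  for nm,z in [('slim_mid',94),('thick_a_mid',65),('bracket',0),('plug_jar',0)]:
    for q in vision.place_of(nm,n)[:2]: print(n,nm,q['score'],atz(cam(n),q['point'],z))
E
```

```text
clock: 25.75
eef_pos: [477.5, -226.2, 82.8]
tool_rot: [3.141, -0.0, 1.443]
force: [-1.0, 3.2, 6.7]
width: 55.2
clock: 26.05
eef_pos: [477.2, -226.9, 82.1]
tool_rot: [3.142, 0.0, 1.442]
force: [0.2, -0.1, 0.0]
width: 64.1
clock: 26.55
eef_pos: [478.6, -227.4, 210.8]
tool_rot: [3.137, 0.001, 1.442]
force: [0.5, -0.9, 0.5]
width: 85.3
clock: 26.95
eef_pos: [469.2, -286.5, 207.4]
tool_rot: [-3.141, -0.0, 1.441]
force: [-0.5, 0.2, 0.2]
width: 85.3
26.95 [ 469.2 -286.5  207.4] [[0.1295, 0.9916, -0.0001], [0.9916, -0.1295, 0.0002], [0.0001, -0.0001, -1.0]]
slim_mid 0.96 [320.1 128.8] [ 475.7 -226.5   94. ]
thick_a_mid 0.92 [320.8 104.8] [ 479.1 -205.8   65. ]
scene slim_mid 0.81 [ 482.6 -218.1   94. ]
scene thick_a_mid 0.63 [ 475.1 -195.9   65. ]
scene bracket 0.81 [443.3  -7.4   0. ]
scene plug_jar 0.78 [650.8  26.8   0. ]
scene plug_jar 0.4 [ 422.5 -268.5    0. ]
side slim_mid 0.59 [ 476.8 -105.4   94. ]
side slim_mid 0.58 [ 476.8 -239.3   94. ]
side thick_a_mid 0.94 [ 487.1 -196.8   65. ]
side bracket 0.93 [445.5 -17.3   0. ]
```

View pics/scene20.png

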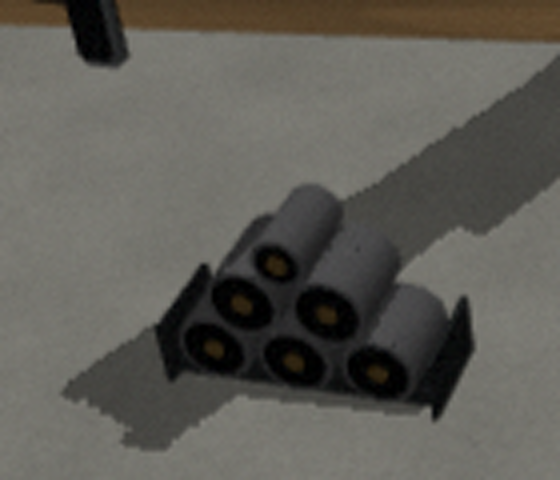

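View pics/w20.png

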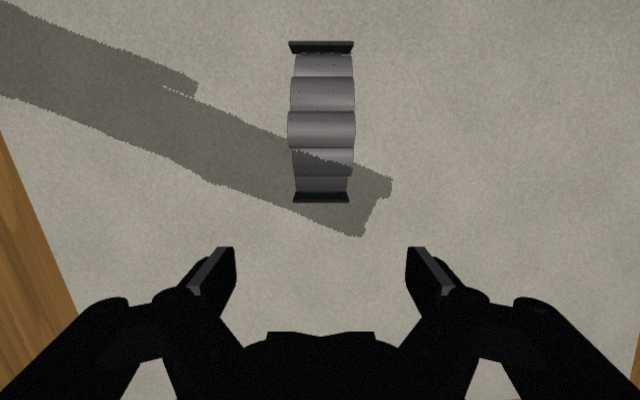

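View pics/side20.png

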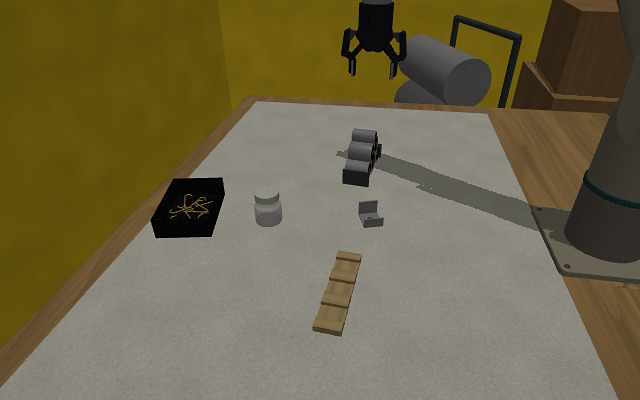

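```bash
python3 -c "
from cell import ctrl;print(ctrl.finish_job())"
```

```text
the job is handed in; nothing more can be done
None
```

I built the pyramid and handed the job in at about 27 s. I gripped each roller by its end caps. The two thick rollers went into the two gaps of the bottom row, then the slim one went on top. Each was lowered until it touched at the expected height (net contact about 7–16 N) before I let go.

**Slim roller:** the last wrist view put it at (475.7, -226.5). That is about 1 mm from the cradle centre I measured, and its axis looks in line with the cradle.

**Thick rollers:** the wrist view after the second placing put them side by side over the gaps, and the last one put the +y roller about 2 mm from its target. The -y roller was not reported in that last view.

**Bottom row, bracket and jar:** the scene picture shows the bottom three in their places. The networks' estimates put the bracket and jar within about 8 mm of where they started, which is about the error of those estimates.

**Checks that disagreed:** the networks' single-camera estimates from the scene and side pictures were up to about 13 mm off the wrist view for the pile. One side detection of the slim roller was plainly false, about 120 mm off. The heights I triangulated from the wrist camera were poor, so I relied on the touch heights instead. The hand-in gives no verdict.

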